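# Release the orange from the fruit press

### The arm

A 6-joint arm with a two-finger parallel gripper is mounted at the origin on the work surface. World frame = base frame: x ahead of the robot, y to its left, z up, the work surface at z = 0. Lengths are in mm, angles in rad, forces in N, time in s.
With the tool pointing down it reaches from about 275 to 750 mm from the base axis. Payload 10.2 kg.
Tool frame: the origin (TCP) lies midway between the tips of the shut fingers; the grasp point (between the pads) lies 19 mm behind it; z points along the fingers, y is the line along which they close (so a half turn about z gives the same grasp; the last joint's range is limited). The gripper opens to 85 mm and grips with 20 to 120 N. Pads are 22 mm wide; open, the fingers measure 114 mm over their backs; the gripper's body (76 mm by 85 mm) begins 54 mm behind the grasp point. The pads swing forward as they close: fully open they stand 13 mm farther back than shut.
Start: joints at [-1.474, 0.313, 1.498, -0, 1.331, -0.223], TCP at [165.035, -498.392, 231.294] pointing down, gripper open.
Joint ranges: [-2.94, 2.94], [-0.97, 2.17], [0.19, 2.56], [-1.23, 4.37], [0.02, 3.11], [-2.88, 2.88]. Speed limits (rad/s): [2.39, 2.39, 3.01, 3.14, 3.14, 3.14].

### API

Orientations are given as a unit quaternion [w, x, y, z].
In Python, from rig import ctrl gives the robot as it stands.
- The arm moves only by the tool send_rows, never from a script. Its argument "targets" is a list of rows, each an object with "offset": the shift along the world's x, y, z in cm, a list of three; "spin": the turn about the world's z in rad. A call has 1 to 8 rows; each row is the pose to reach, as a shift and turn from the pose commanded when the call began; what a row does not reach only later rows make up. A row lasts 1/12 s, in which the tool goes at most 41.7 mm and 7.16 degrees, less where a joint would pass 70% of its speed; a pose out of reach is approached as far as the arm can. A call with a gripper value outside its range is refused whole. "grip" is the opening, from 0 (shut) to 1 (fully open), set as the call begins (left out, the last holds). The fingers move at their own pace and stop on an object; "squeeze" is the grip in N (left out, the last holds). Time passes only in rows, so rows that repeat a pose let the fingers close. It gives the time, the measured TCP pose, the force, the opening and the grip force at its end, in the units of the state.
- ctrl.sense(): the state, without advancing time (a new reading comes with each control period).
- ctrl.capture(name): name is "side" or "top" or "wrist"; returns (picture, depth): 400x640x3 uint8, red, green, blue; 400x640 float32, mm along the optical axis (not along the pixel's ray), 0 where there is no reading.
- ctrl.calibration(name): a dict with "fx", "fy", "cx", "cy" (pixels), "view" (4x4, takes a point from world to camera coordinates); the wrist camera has in their place "mount" (4x4, takes a point from camera to tool coordinates, whose origin is the TCP and whose axes are the flange's). Camera axes: x right, y down, z forward; pixel columns grow to the right and rows downward; lengths in mm; the calibration is good to about 2 mm. A picture is of the moment at which its call begins: read the wrist's pose just before it. calibration takes no time and is no camera call.
- ctrl.finish_job(): hands the job in; it is judged then, once.
Trained networks look in the newest picture that a camera, given by its name, has taken for a name from the list of things; names that differ only in an ending like _2 or _b are one class to them, and where a whole thing is asked for, a point or a joint stands for the part that bears it (a point fixed in the world has none). Each returns a list of dicts, best first, with "conf" (0 to 1); they miss things now and then, are a little off and sometimes report something else, mostly with a low value. They report only what shows in the picture. A call takes as long as a camera call. They do not tell look-alikes from the thing itself.
- ctrl.search_frame(camera, query): "box" ([left, top, right, bottom] in pixels, round what is visible of it).
- ctrl.place_of(camera, query): "uv" ([column, row] in pixels: a listed point, or the origin of a listed thing).
The state is a dict: "time_s": time; "joints": joint angles; "dq": joint speeds; "tau": joint torques, N m; "eef_pos": TCP position; "ee_rot": TCP orientation; "force": force on the tool from outside, world axes, zero at the start; "wrist_torque": the same for the moment, N m; "grip_width": opening from 0.0 (shut) to 1.0 (fully open); "grip_force": force on a finger pad.
Only numpy, scipy, OpenCV 4.12 (cv2) and the standard library are available. Lean on these libraries where they do the work, as an engineer would, in place of code of your own. Each camera call takes 0.05 s, during which the arm holds its last target. There are 200 camera calls.

### The job

Two small screw presses stand on the kitchen counter, one with an orange half under its plate and one with a lemon half. Release the orange: take the grip on top of that press's handwheel and turn it counter-clockwise (seen from above), following it upward, until the plate has risen about 20 mm, then let go and move your hand clear. Leave the lemon's press as it is, and the orange half lying in place.

Things in the scene. Friction and masses are not known exactly. Their poses are not given: they have to be found in the camera images.
- orange_wheel_grip (a point): Middle of the black grip bar (60 long, 18 thick, 36 mm tall) standing on the hub of the dark handwheel of the press that holds the orange half. The point is on the screw's axis: bar top 16 mm above, bar underside 20 below, hub top 19 below, rim top (114 mm across) 35 below. x runs along the bar's length, y across its thickness, z up; turns and rises with the wheel.
- orange_stem (a joint): Rise of this press's screw, plate and wheel, m: 0 = down on the fruit (start), stop at 0.030. Turning the wheel counter-clockwise from above (+z) raises it 16 mm per radian (steep screw; 1.25 rad = 20 mm, one grasp is enough). Needs about 0.2 N m; stays where left.
- orange_half_mid (a point): Middle (half-way up) of the half orange: orange dome, 72 mm across, 36 mm high, cut side down, loose on the round steel dish of its press, straight below the wheel and plate.
- lemon_wheel_grip (a point): The same point on the wheel of the other press, alike but for its yellow lemon half; not to be moved. Each press: grey base 130 x 170 mm, two steel posts, crossbar with its top 145 mm above the counter, upright brass screw through it, wheel on top.
Mind the look-alikes: they are no part of the job. Leave any red look-alike of the part that bears orange_wheel_grip alone.

How it is judged:
By the outcome, as a careful person would: the job done as asked, in the order asked, and still so for the second after the job is handed in, with the robot touching nothing.
It also fails if it takes over 34 s, if anything falls off the work surface, if the arm or the gripper's body presses on something with over 40 N, if the wrist force passes 120 N, or if a joint passes its speed limit or range.

## Working session

There is one attempt and no reset: what is moved stays moved. The work goes in short steps, Python scripts to look and compute and a tool call to move; the robot and the scene stay as the last step left them, time stands still between calls to the robot, and variables do not carry over. Pictures are saved under pics/ and viewed, at most 10 in all, crops included, and the job is handed in when it is done.

Besides the shell and the picture viewer there is one more tool, called as name([rows], argument=value, ...), one row to a line, values as JSON. send_rows: Moves the arm, as the interface text tells. Its arguments: {"type":"object","properties":{"targets":{"type":"array"},"grip":{"type":"number"},"squeeze":{"type":"number"}},"required":["targets"]}

```bash
mkdir -p pics
cat > h.py <<'E'
import numpy as np, cv2
from rig import ctrl
def world(cam,u,v,d):
    c=ctrl.calibration(cam)
    p=np.array([(u-c["cx"])/c["fx"]*d,(v-c["cy"])/c["fy"]*d,d,1])
    return (np.linalg.inv(np.array(c["view"]))@p)[:3]
def cloud(cam,dep):
    c=ctrl.calibration(cam); v,u=np.mgrid[:400,:640]
    P=np.stack([(u-c["cx"])/c["fx"]*dep,(v-c["cy"])/c["fy"]*dep,dep,np.ones_like(dep)],-1)
    return (P@np.linalg.inv(np.array(c["view"])).T)[...,:3]
E
python3 - <<'E'
from h import *
ims=[]
for n in("top","side"):
    im,d=ctrl.capture(n); ims.append(im); np.savez(f"pics/{n}.npz",im=im,d=d)
    P=cloud(n,d)
    for q in("orange_wheel_grip","lemon_wheel_grip","orange_half_mid"):
        for r in ctrl.place_of(n,q)[:4]:
            u,v=r["uv"]; i,j=int(round(v)),int(round(u))
            print(n,q,round(r["conf"],2),np.round(r["uv"]),np.round(P[i,j]) if 0<=i<400 and 0<=j<640 else None)
    cv2.imwrite(f"pics/{n}.png",im[...,::-1])
print(ctrl.sense())
E
```

```text
top orange_wheel_grip 0.73 [225. 271.] [350. 177. 223.]
top orange_half_mid 0.41 [248. 161.] [579. 150. 133.]
side orange_wheel_grip 0.96 [225. 200.] [584. 178. 219.]
side orange_wheel_grip 0.68 [318. 271.] [346. 190. 216.]
side lemon_wheel_grip 0.84 [360. 118.] [ 572. -228.  218.]
side orange_half_mid 0.92 [241. 252.] [576. 172.  74.]
{'time_s': 0.4, 'joints': array([-1.47439748e+00,  3.12984773e-01,  1.49780331e+00, -3.64974246e-05,
        1.33101872e+00, -2.23389484e-01]), 'dq': array([ 0.00206497, -0.00127321,  0.00027542, -0.00114984, -0.00072222,
        0.00037355]), 'tau': array([ 1.12772075e-04, -4.11814964e+01, -2.59662598e+01, -1.21087533e-04,
        1.18549655e-03,  5.83415513e-06]), 'eef_pos': array([ 165.02314693, -498.35038444,  231.21184713]), 'ee_rot': array([-1.07982978e-04,  9.87243443e-01,  1.59218003e-01, -1.08963177e-05]), 'force': array([-0.1532258 ,  0.22635025,  0.55030188]), 'wrist_torque': array([-0.0596487 ,  0.01481136, -0.05133026]), 'grip_force': 0.0, 'grip_width': 1.0014669867076897}
```

View pics/top.png

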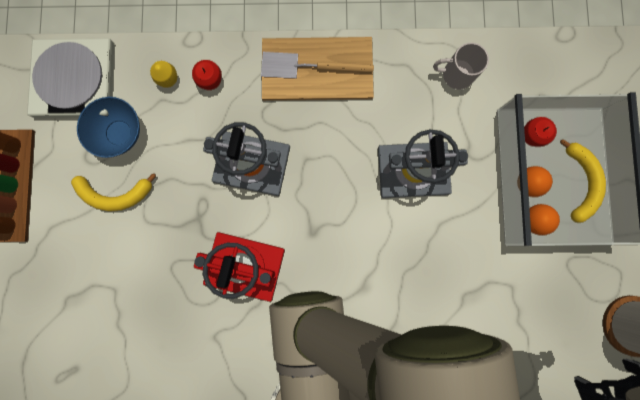

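View pics/side.png

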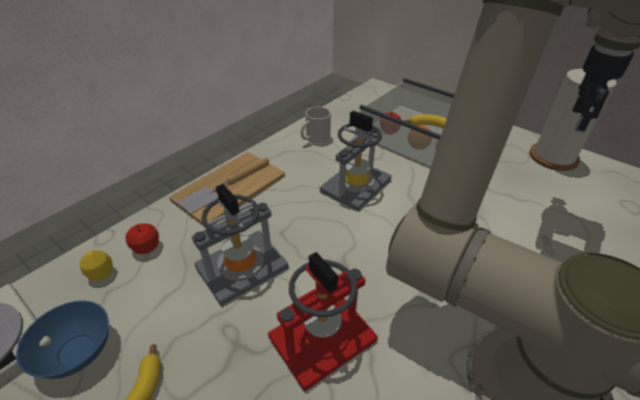

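Candidates for the grip:
- **Grey press with orange half:** top (236,143), side (228,200). This is my choice.
- **Grey press with lemon half:** top (437,151), side (360,120).
- **Red press:** top (227,270), side (322,270). This is the look-alike.

Next I'll measure the bar and check the choice in a close crop.

Run:
```python
from h import *
for n,(u0,u1,v0,v1) in dict(top=(195,300,110,205),side=(185,295,170,310)).items():
    z=np.load(f"pics/{n}.npz"); im,d=z["im"],z["d"]; P=cloud(n,d)
    m=np.zeros((400,640),bool); m[v0:v1,u0:u1]=1
    wheel=m&(P[...,2]>160)&(d>0)
    bar=wheel&(im.max(-1)<45)&(P[...,2]>190)
    Q=P[bar]; print(n,len(Q),Q.min(0).round(),Q.max(0).round(),"z pct",np.percentile(Q[:,2],[5,50,90,97]).round())
    zt=np.percentile(Q[:,2],97); T=Q[Q[:,2]>zt-6]
    (c,s,a)=cv2.minAreaRect(T[:,:2].astype(np.float32)); box=cv2.boxPoints((c,s,a)); print("top face",np.round(c),np.round(s),a,box.round().tolist())
    r=wheel&~bar&(P[...,2]<zt-38)&(P[...,2]>zt-62); R=P[r]; print("rim",len(R),np.percentile(R[:,2],[10,50,90]).round(),"circle",cv2.minEnclosingCircle(R[:,:2].astype(np.float32)))
    o=m&(im[...,0]>120)&(im[...,2]<90)&(im[...,0]>im[...,1]*1.4)&(d>0); O=P[o]; print("orange",len(O),np.median(O,0).round() if len(O) else 0, O.max(0).round() if len(O) else 0)
    crop=cv2.resize(im[v0:v1,u0:u1],None,fx=4,fy=4,interpolation=cv2.INTER_CUBIC)
    cv2.imwrite(f"pics/crop_{n}.png",crop[...,::-1])
a=cv2.imread("pics/crop_top.png");b=cv2.imread("pics/crop_side.png"); b=cv2.resize(b,(300,380))
cv2.imwrite("pics/crops.png",np.hstack([cv2.resize(a,(420,380)),b]))
```

```text
top 372 [568. 149. 191.] [629. 177. 228.] z pct [199. 223. 225. 226.]
top face [599. 164.] [18. 60.] 77.52247619628906 [[568.0, 161.0], [626.0, 148.0], [630.0, 166.0], [572.0, 179.0]]
rim 919 [169. 171. 174.] circle ((598.7699584960938, 163.68968200683594), 56.92411422729492)
orange 0 0 0
side 360 [565. 155. 191.] [620. 181. 226.] z pct [196. 220. 224. 225.]
top face [593. 167.] [18. 55.] 77.54939270019531 [[564.0, 165.0], [618.0, 153.0], [622.0, 170.0], [568.0, 182.0]]
rim 1042 [168. 172. 174.] circle ((503.50469970703125, 197.77066040039062), 152.8013458251953)
orange 10 [371. 233. 145.] [375. 237. 146.]
```

View pics/crops.png

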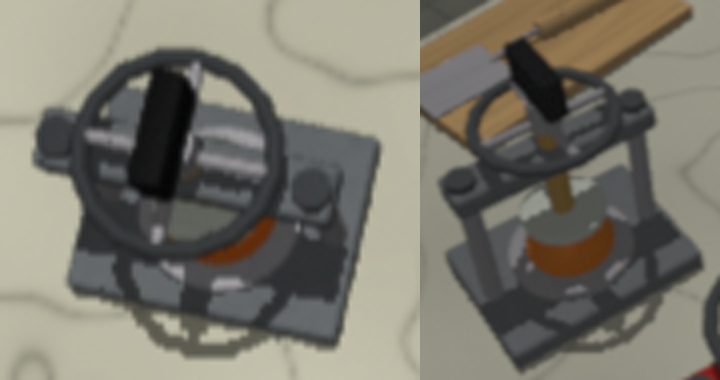

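The crops confirm the choice. The orange dome shows under the plate at top crop (240,240) and side crop (570,250), and the black bar sits on the dark wheel. The measured bar is 60x18 mm and centred at (598,164). Its top is at z≈225 and the rim is at 174 with a 57 mm radius, all of which match the description. The tool needs about -0.54 rad of spin. I'll move high across first.

send_rows([
  {"offset":[0.5,0.8,2],"spin":-0.05},
  {"offset":[1.5,2.3,5],"spin":-0.1},
  {"offset":[3,4.6,8],"spin":-0.15},
  {"offset":[5,7.5,9],"spin":-0.2},
  {"offset":[7,10.5,9],"spin":-0.25},
  {"offset":[9,13.5,9],"spin":-0.3},
  {"offset":[11,16.5,9],"spin":-0.35},
  {"offset":[13,19.5,9],"spin":-0.4},
], grip=1)

```text
time_s: 1.07
eef_pos: [295.6, -301.8, 321.4]
ee_rot: [0.0, 0.999, -0.042, 0.0]
force: [1.0, -1.8, 1.0]
grip_width: 1.003
grip_force: 0.0
```

send_rows([
  {"offset":[2,3,0],"spin":-0.05},
  {"offset":[4,6,0],"spin":-0.1},
  {"offset":[6,9,0],"spin":-0.14},
  {"offset":[8,12,0],"spin":-0.14},
  {"offset":[10,15,0],"spin":-0.14},
  {"offset":[12,18,0],"spin":-0.14},
  {"offset":[14,21,0],"spin":-0.14},
  {"offset":[16,24,0],"spin":-0.14},
])

```text
time_s: 1.73
eef_pos: [455.7, -61.6, 321.5]
ee_rot: [0.0, 0.994, -0.11, 0.0]
force: [0.1, -1.5, 0.0]
grip_width: 1.003
grip_force: 0.0
```

send_rows([
  {"offset":[2,3,0],"spin":0},
  {"offset":[4,6.3,0],"spin":0},
  {"offset":[6,9.5,0],"spin":0},
  {"offset":[8.2,13,0],"spin":0},
  {"offset":[10.4,16.5,0],"spin":0},
  {"offset":[12.4,19.6,0],"spin":0},
  {"offset":[13.8,21.9,0],"spin":0},
  {"offset":[14.2,22.6,0],"spin":0},
])

```text
time_s: 2.4
eef_pos: [597.9, 165.9, 320.1]
ee_rot: [-0.0, 0.994, -0.108, -0.001]
force: [-0.4, -0.8, -0.9]
grip_width: 1.002
grip_force: 0.0
```

Run:
```python
from h import *
s=ctrl.sense(); im,d=ctrl.capture("wrist"); c=ctrl.calibration("wrist")
from scipy.spatial.transform import Rotation as R
w,x,y,z=s["ee_rot"]; M=R.from_quat([x,y,z,w]).as_matrix()
v,u=np.mgrid[:400,:640]
P=np.stack([(u-c["cx"])/c["fx"]*d,(v-c["cy"])/c["fy"]*d,d,np.ones_like(d)],-1)@np.array(c["mount"]).T
P=P[...,:3]@M.T+s["eef_pos"]
print(s["time_s"],s["eef_pos"],s["joints"].round(2))
bar=(d>0)&(im.max(-1)<60)&(abs(P[...,2]-224)<8)&(np.hypot(P[...,0]-598,P[...,1]-164)<50)
T=P[bar]; print(len(T),np.median(T[:,2]),cv2.minAreaRect(T[:,:2].astype(np.float32)),T.min(0),T.max(0))
r=(d>0)&(abs(P[...,2]-171)<6)&(np.hypot(P[...,0]-598,P[...,1]-164)<68)&(np.hypot(P[...,0]-598,P[...,1]-164)>38)&(im.max(-1)<110)
print("rim",r.sum(),cv2.minEnclosingCircle(P[r][:,:2].astype(np.float32)))
cv2.imwrite("pics/wrist1.png",im[...,::-1])
```

```text
2.4 [597.93210946 165.8661294  320.05404365] [0.08 0.5  1.   0.   1.64 1.87]
1320 222.98936806407147 ((596.3925170898438, 166.14938354492188), (17.640010833740234, 59.56145095825195), 78.18075561523438) [566.65359124 152.44173651 217.77950798] [626.48082136 180.06648554 225.07916227]
rim 2780 ((596.2177734375, 166.11703491210938), 56.6700553894043)
```

View pics/wrist1.png

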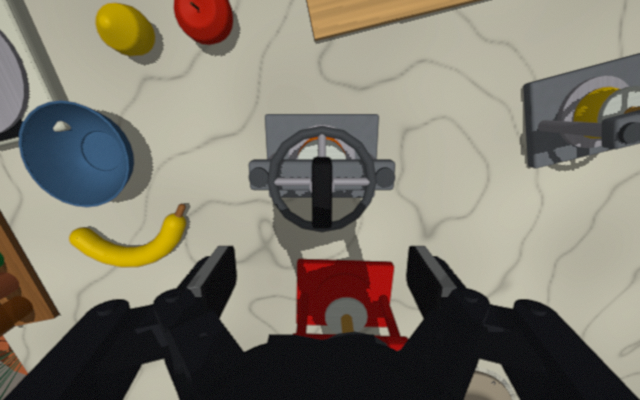

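The wrist view shows the bar upright at (322,190), square to the fingers, with the orange visible under the plate at (330,143). The bar centre is about (597,165.5). I'll descend with the fingers open.

send_rows([
  {"offset":[0,0.1,-1],"spin":0},
  {"offset":[0,0.2,-3],"spin":0},
  {"offset":[0,0.3,-5],"spin":0},
  {"offset":[0,0.3,-6.5],"spin":0},
  {"offset":[0,0.3,-7.5],"spin":0},
  {"offset":[0,0.3,-8],"spin":0},
  {"offset":[0,0.3,-8],"spin":0},
  {"offset":[0,0.3,-8],"spin":0},
])

```text
time_s: 3.12
eef_pos: [597.1, 165.1, 242.1]
ee_rot: [-0.0, 0.994, -0.11, 0.001]
force: [-1.0, -0.5, -0.1]
grip_width: 0.996
grip_force: 0.0
```

send_rows([
  {"offset":[0,0,-1],"spin":0},
  {"offset":[0,0,-2],"spin":0},
  {"offset":[0,0,-3],"spin":0},
  {"offset":[0,0,-4],"spin":0},
  {"offset":[0,0,-4.5],"spin":0},
  {"offset":[0,0,-4.6],"spin":0},
  {"offset":[0,0,-4.6],"spin":0},
])

```text
time_s: 3.7
eef_pos: [597.0, 165.6, 194.9]
ee_rot: [0.0, 0.994, -0.11, -0.0]
force: [-0.8, 0.0, 0.3]
grip_width: 0.995
grip_force: 0.0
```

send_rows([
  {"offset":[0,0,0],"spin":0},
  {"offset":[0,0,0],"spin":0},
  {"offset":[0,0,0],"spin":0},
  {"offset":[0,0,0],"spin":0},
  {"offset":[0,0,0],"spin":0},
  {"offset":[0,0,0],"spin":0},
  {"offset":[0,0,0],"spin":0},
  {"offset":[0,0,0],"spin":0},
], grip=0, squeeze=50)

```text
time_s: 4.37
eef_pos: [597.1, 165.5, 195.6]
ee_rot: [0.0, 0.994, -0.11, 0.0]
force: [-1.3, -1.0, 2.1]
grip_width: 0.2
grip_force: 50.7
```

The grip is on the bar: the opening is about 17 mm at 51 N. Now I'll turn it counter-clockwise, rising 0.16 cm per 0.1 rad.

send_rows([
  {"offset":[0,0,0.06],"spin":0.04},
  {"offset":[0,0,0.16],"spin":0.1},
  {"offset":[0,0,0.29],"spin":0.18},
  {"offset":[0,0,0.42],"spin":0.26},
  {"offset":[0,0,0.54],"spin":0.34},
  {"offset":[0,0,0.67],"spin":0.42},
  {"offset":[0,0,0.8],"spin":0.5},
  {"offset":[0,0,0.8],"spin":0.5},
])

```text
time_s: 5.03
eef_pos: [597.1, 165.3, 203.6]
ee_rot: [0.0, 0.99, 0.141, 0.0]
force: [-1.3, -2.7, 2.2]
grip_width: 0.202
grip_force: 50.7
```

send_rows([
  {"offset":[0,0,0.1],"spin":0.06},
  {"offset":[0,0,0.22],"spin":0.14},
  {"offset":[0,0,0.35],"spin":0.22},
  {"offset":[0,0,0.48],"spin":0.3},
  {"offset":[0,0,0.61],"spin":0.38},
  {"offset":[0,0,0.74],"spin":0.46},
  {"offset":[0,0,0.88],"spin":0.55},
  {"offset":[0,0,0.88],"spin":0.55},
])

```text
time_s: 5.7
eef_pos: [597.2, 165.1, 212.4]
ee_rot: [0.0, 0.915, 0.403, 0.0]
force: [-1.4, -4.4, 3.9]
grip_width: 0.2
grip_force: 50.7
```

send_rows([
  {"offset":[0,0,0.06],"spin":0.04},
  {"offset":[0,0,0.16],"spin":0.1},
  {"offset":[0,0,0.26],"spin":0.16},
  {"offset":[0,0,0.34],"spin":0.21},
  {"offset":[0,0,0.34],"spin":0.21},
  {"offset":[0,0,0.34],"spin":0.21},
])

```text
time_s: 6.2
eef_pos: [597.3, 165.0, 215.6]
ee_rot: [0.001, 0.869, 0.495, -0.0]
force: [0.8, -5.7, 1.5]
grip_width: 0.204
grip_force: 50.8
```

Run:
```python
from h import *
s=ctrl.sense();print(s["time_s"],s["eef_pos"],s["force"],s["wrist_torque"],s["ee_rot"])
im,d=ctrl.capture("side"); cv2.imwrite("pics/s2.png",cv2.resize(im[150:320,150:350],(800,600)[:1]+(680,))[:600,:,::-1]); P=cloud("side",d)
r=(d>0)&(im.max(-1)<120)&(np.abs(np.hypot(P[...,0]-596,P[...,1]-166)-52)<6)&(P[...,2]>155)&(P[...,2]<215)
print(r.sum(),np.percentile(P[r][:,2],[5,25,50,75,95]))
z=np.load("pics/side.npz");im,P=z["im"],cloud("side",z["d"])
r=(im.max(-1)<120)&(np.abs(np.hypot(P[...,0]-596,P[...,1]-166)-52)<6)&(P[...,2]>155)&(P[...,2]<215)
print(r.sum(),np.percentile(P[r][:,2],[5,25,50,75,95]))
```

```text
6.2 [597.25750353 165.02955858 215.6114047 ] [ 0.75687236 -5.69763849  1.4517237 ] [-0.76647929  0.04287304  0.02440486] [ 5.62891590e-04  8.69169620e-01  4.94513756e-01 -5.64276262e-06]
549 [187.03794397 190.04288143 191.8112011  192.88169752 193.87206648]
624 [167.16998283 170.12722557 171.71905352 172.77727301 173.77640065]
```

View pics/s2.png

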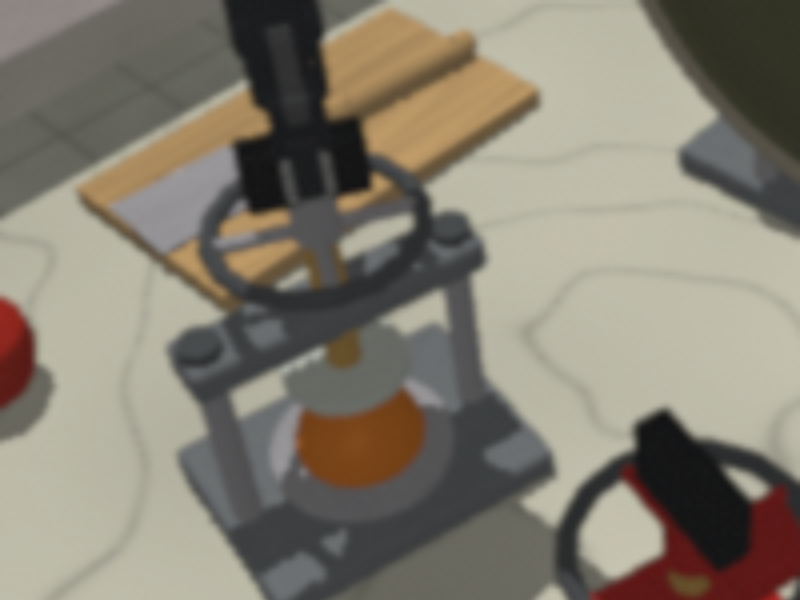

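The plate now stands clear above the orange dome at (360,435), which is still on its dish. The rim rose 20.1 mm. I'll let go and move up and clear.

send_rows([
  {"offset":[0,0,0],"spin":0},
  {"offset":[0,0,0],"spin":0},
  {"offset":[0,0,0],"spin":0},
  {"offset":[0,0,0],"spin":0},
  {"offset":[0,0,0],"spin":0},
  {"offset":[0,0,0],"spin":0},
  {"offset":[0,0,0],"spin":0},
  {"offset":[0,0,0],"spin":0},
], grip=1)

```text
time_s: 6.92
eef_pos: [597.0, 165.6, 215.5]
ee_rot: [-0.0, 0.868, 0.497, 0.0]
force: [-1.2, -0.7, -0.3]
grip_width: 1.002
grip_force: 0.0
```

send_rows([
  {"offset":[0,0,0.7],"spin":0},
  {"offset":[0,0,1.8],"spin":0},
  {"offset":[0,0,3.2],"spin":0},
  {"offset":[0,0,5],"spin":0},
  {"offset":[0,0,7],"spin":0},
  {"offset":[0,0,9],"spin":0},
  {"offset":[0,0,10.5],"spin":0},
  {"offset":[0,0,11],"spin":0},
])

```text
time_s: 7.58
eef_pos: [597.5, 165.6, 329.3]
ee_rot: [0.001, 0.868, 0.497, 0.002]
force: [-0.7, -1.0, 0.7]
grip_width: 0.998
grip_force: 0.0
```

send_rows([
  {"offset":[-0.5,-1.5,0],"spin":0},
  {"offset":[-1.5,-4,0],"spin":0},
  {"offset":[-2.5,-7,0],"spin":0},
  {"offset":[-3.5,-10,0],"spin":0},
  {"offset":[-4.5,-13,0],"spin":0},
  {"offset":[-5,-15,0],"spin":0},
  {"offset":[-5,-15,0],"spin":0},
  {"offset":[-5,-15,0],"spin":0},
])

```text
time_s: 8.25
eef_pos: [546.9, 15.1, 325.7]
ee_rot: [-0.0, 0.868, 0.496, 0.0]
force: [0.0, 0.6, 0.3]
grip_width: 0.996
grip_force: 0.0
```

Run:
```python
from h import *
s=ctrl.sense();print(s["time_s"],s["eef_pos"],s["force"],s["grip_width"])
im,d=ctrl.capture("side"); cv2.imwrite("pics/s3.png",im[...,::-1]); P=cloud("side",d)
r=(d>0)&(im.max(-1)<120)&(np.abs(np.hypot(P[...,0]-596,P[...,1]-166)-52)<6)&(P[...,2]>155)&(P[...,2]<215)
print(r.sum(),np.percentile(P[r][:,2],[5,25,50,75,95]))
```

```text
8.25 [546.91902851  15.08958117 325.7102503 ] [0.01840732 0.55042297 0.26709795] 0.9961532572806799
568 [187.11270871 190.12572813 191.77652453 192.73791589 193.87952345]
```

View pics/s3.png

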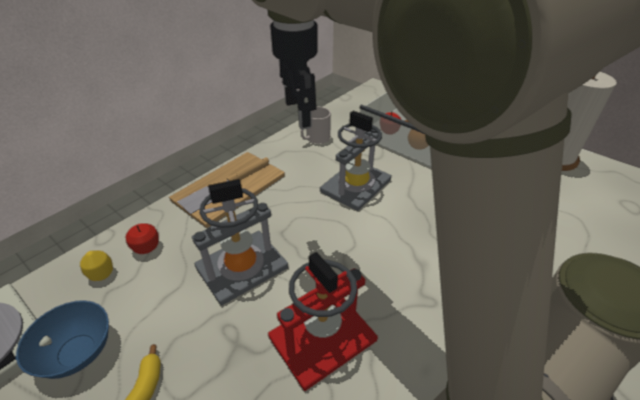

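The hand is clear at (305,110). The orange press at (228,200) stays raised 20 mm with the orange in place at (240,260), and the lemon press at (360,120) and the red press at (322,270) are unchanged.

```bash
python3 -c "
from rig import ctrl
print(ctrl.finish_job())"
```

```text
the job is handed in; nothing more can be done
None
```

The orange press's plate is up 20 mm, measured at the wheel rim after letting go; the hand is clear, the orange half is still on its dish, the lemon and red presses were not touched, and the job was handed in at about 8 s.

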